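Load the drilling jig and close its locked clamp

TASK

Load the loose square steel block into the drilling jig: slide it level along the jig's base plate, in under the fixed bridge bar, until it is fully home against the stop at the back of the slot. The clamp lever is locked open by a safety catch; while the lever is still open push the catch fully back (away from the lever's pivot) to free it, and once the block is in, swing the lever fully closed across the slot behind the block. Leave the catch pushed back, let go of everything, and leave the other things on the bench where they lie.

Things in the scene. Friction and masses are not known exactly. Their poses are not given: they have to be found in the camera images.
- jig: Drilling jig, fixed to the bench, placed anew each time. Origin: bench height, on the slot's centre line; x points into the slot (roughly away from the robot), y left, z up. Coordinates in all entries are in this frame, in mm. Dark steel base plate: x -50..92, y -105..45, top z 8; clear in front of the slot (x -50..14, y -45..45) while the lever is open.
- slot_mouth (a point): Middle of the slot's mouth, at (22, 0, 19.5). Slot: 53 wide, z 8..31, 18 deep, closed by the stop face at x 40; only the front of the block goes under the bar. Aluminium bridge over it: x 22..52, y -42..42, z 31..45, a bushing on top to z 51. Two thin guide cheeks before the mouth (x 14..23, up to z 28) flare out to y +-33. Axes as the jig's.
- slot_home (a point): Where the block's centre is when fully home: (15, 0, 18). The block then spans x -10..40, so its rear 24 mm stay free in front of the cheeks. Axes as the jig's. On the way to the jig: an office chair at the robot's left front (pass over its back about 0.4 m above the bench) and a pole with a hanging tool to the left of the jig (come from the front).
- block_center (a point): Centre of the loose block: plain grey ground steel, 50 x 50 x 20 mm, about 0.42 kg, flat on the bench to the right of the jig. Axes along its edges, z up; square, so any side may go in first.
- steel_block: The same block, its origin at the centre of its underside; see block_center.
- clamp_lever (a joint): Clamp lever: flat steel bar (14 wide, z 11..21) with a knob. 0 = open, bar pointing to -x and 10 degrees to -y; grows clockwise seen from above; 1.745 rad = closed, at its end stop, the bar along +y, 1.5 mm behind a block that is home (it can press the block the last mm home). Stays where left; 1 to 2 N at the knob turn it. Locked by the catch, it turns only about 0.05 rad.
- lever_knob (a point): Middle of the lever's upright black knob: round, 20 to 23 mm diameter, z 26..62, this point at z 44. It stands on the bar 95 mm from the pivot and travels on an arc round it: open at (-112, -91.5), closed at (-18.5, 20).
- lever_pivot (a point): On the lever's vertical pivot axis, at the height of the knob's middle: (-18.5, -75, 44). The hub reaches up to z 27. A short tail of the lever, 45 mm long, points from here to +x when open and is what the catch blocks. Axes as the jig's.
- catch (a joint): Safety catch: flat steel bolt in two guides on the right of the base plate. 0 = in (lever locked), grows as it slides along jig +x; the lever is free from 0.016 m on; 0.024 m = fully back, at its end stop. Stays where left; about 2 N move it.
- catch_knob (a point): Middle of the catch's upright round black knob: 15 mm diameter, z 28..54, this point at z 41. At (48, -89) when in, (72, -89) when fully back. The guides before it (x 30..38) and behind it (x 80..88) are 25 high.
- tape_roll_mid (a point): Bystander: roll of beige masking tape lying flat, 86 mm across, 22 mm high. Point 10 mm above the bench at its centre.
- side_cutters_mid (a point): Bystander: side cutters with orange handles lying flat, about 134 x 54 x 13 mm. Point at the middle of the tool.
- glue_tube_mid (a point): Bystander: white glue tube with a red cap lying flat, about 33 x 106 x 26 mm. Point at the middle of the tube.
- sanding_block_mid (a point): Bystander: brown cork sanding block, 42 x 71 x 24 mm. Point at its middle.
Mind the look-alikes: they are no part of the job. What is meant by the steel_block is not turquoise, and is the larger of those in its own colour.

How it is judged:
On the way:
1. the catch is pushed back while the lever is still open (value of joint catch above 0.018 m and value of joint clamp_lever below 0.2 rad), for 0.1 s.
At the end, for the whole second after the job is handed in: The steel block lies flat and square in the slot, its centre within 5 mm of the home point, at rest; the clamp lever is closed (1.66 rad or more of 1.745); the catch is still back (18 mm or more of 24) (horizontal distance between block_center and slot_home below 0.005 m and z of block_center in the frame of jig between 0.014 and 0.022 m and angle between block_center's own z axis and vertical below 0.1 rad and (angle between the x axis of block_center and the x axis of jig, either way round below 0.12 rad or angle between the x axis of block_center and the y axis of jig, either way round below 0.12 rad) and value of joint clamp_lever above 1.66 rad and value of joint catch above 0.018 m and linear speed of steel_block below 0.02 m/s); the robot touches nothing.
It fails at once if the tape roll is moved by more than 30 mm (distance of tape_roll_mid from where it was at the start of the episode above 0.03 m).
It fails at once if the side cutters is moved by more than 30 mm (distance of side_cutters_mid from where it was at the start of the episode above 0.03 m).
It fails at once if the glue tube is moved by more than 30 mm (distance of glue_tube_mid from where it was at the start of the episode above 0.03 m).
It fails at once if the sanding block is moved by more than 30 mm (distance of sanding_block_mid from where it was at the start of the episode above 0.03 m).
It also fails if it takes over 72 s, if anything falls off the work surface, if the arm or the gripper's body presses on something with over 40 N, if the wrist force passes 120 N, or if a joint passes its speed limit or range.

ROBOT

A 7-joint arm with a two-finger parallel gripper is mounted at the origin on a cart in front of the work surface, level with it; the furniture and walls round the work are solid. World frame = base frame: x ahead of the robot, y to its left, z up, the work surface at z = 0. Lengths are in m, angles in rad, forces in N, time in s.
With the tool pointing down it reaches from about 0.4 to 0.85 m from the base axis. Payload 10.4 kg.
Tool frame: the origin (TCP) lies between the finger pads; the fingertips stand 22 mm ahead of it and the grasp point (between the pads) lies 3 mm ahead of it (r.nose_length is the distance from the TCP to the fingertips, in m); z points along the fingers, y is the line along which they close (so a half turn about z gives the same grasp; the last joint's range is limited). The gripper opens to 87 mm and grips with 3 to 60 N. Pads are 19 mm wide; open, the fingers measure 117 mm over their backs; the gripper's body (75 mm by 190 mm) begins 51 mm behind the grasp point.
Start: joints at [-0.023, 0.332, -0.065, 1.46, 0.022, 1.35, -0.088], TCP at [0.625, 0, 0.245] pointing down, gripper open.
Joint ranges: [-2.6, 2.6], [-0.5, 2.12], [-1.47, 1.34], [0.16, 2.42], [-1.27, 4.41], [0.06, 2.06], [-2.6, 2.6]. Speed limits (rad/s): [2.22, 2.22, 2.79, 2.79, 3.14, 3.14, 3.14].

INTERFACE

Orientations are given as a unit quaternion [x, y, z, w].
In Python, from bench import readout, cams, r gives the robot as it stands. The module is installed in compiled form; this text tells all that it offers.
- The arm moves only by the tool step_arm, never from a script. Its argument "deltas" is a list that holds one entry, the list of rows, each a list of 7 numbers: the turn, a rotation vector about the tool's x, y, z in rad, then the shift along the tool's x, y, z in m, then the opening in per cent of the stroke, from 0 (shut) to 100 (fully open). A call has 1 to 20 rows; each row is the pose to reach, as a shift and turn from the pose commanded when the call began, along the tool's axes at that moment; what a row does not reach only later rows make up. A row lasts 1/8 s, in which the tool goes at most 62.5 mm and 10.7 degrees, less where a joint would pass 70% of its speed; a pose out of reach is approached as far as the arm can. A call with a gripper value outside its range is refused whole. The fingers move at their own pace and stop on an object; "squeeze" is the grip in N (left out, the last holds). Time passes only in rows, so rows that repeat a pose let the fingers close. It gives the time, the measured TCP pose, the force, the opening and the grip force at its end, in the units of the state.
- readout.read_state(): the state, without advancing time (a new reading comes with each control period).
- cams.camera(name): name is "scene" or "side" or "wrist"; returns a dict with "img" (480x640x3 uint8, red, green, blue), "fx", "fy", "cx", "cy" (pixels), "origin" and "rotation" of the camera in the world; the wrist camera has in their place "T_tool_cam" (4x4, takes a point from camera to tool coordinates, whose origin is the TCP and whose axes are the flange's). Camera axes: x right, y up, looking along -z (the intrinsics and any distortion apply to the point x, -y, -z); pixel columns grow to the right and rows downward; lengths in m; the calibration is good to about 2 mm. The wrist camera is an equidistant fisheye: a pixel r from the principal point sees the ray r / f radians off the axis. A picture is of the moment at which its call begins: read the wrist's pose just before it. There is no depth.
- r.close_job(): hands the job in; it is judged then, once.
The state is a dict: "time": time; "joint_positions": joint angles; "joint_vel": joint speeds; "joint_torque": joint torques, N m; "ee_pos": TCP position; "eef_rot": TCP orientation; "ft_force": force on the tool from outside, world axes, zero at the start; "torque": the same for the moment, N m; "width": finger opening in m; "grip_force": force on a finger pad.
Only numpy, scipy, OpenCV 4.12 (cv2) and the standard library are available. Lean on these libraries where they do the work, as an engineer would, in place of code of your own. Each camera call takes 0.05 s, during which the arm holds its last target. There are 200 camera calls.

## Working session

There is one attempt and no reset: what is moved stays moved. The work goes in short steps, Python scripts to look and compute and a tool call to move; the robot and the scene stay as the last step left them, time stands still between calls to the robot, and variables do not carry over. Pictures are saved under pics/ and viewed, at most 13 in all, crops included, and the job is handed in when it is done.

Besides the shell and the picture viewer there is one more tool, called in YAML: its name, and indented under it one key for each argument. step_arm: Moves the arm, as the interface text tells. Its arguments: {"type":"object","properties":{"deltas":{"type":"array"},"squeeze":{"type":"number"}},"required":["deltas"]}

```bash
mkdir -p pics
cat > h.py <<'E'
import numpy as np, cv2
from scipy.spatial.transform import Rotation as R
from bench import readout, cams, r
def snap(name,fn=None):
    s=readout.read_state(); c=cams.camera(name)
    if fn: cv2.imwrite('pics/'+fn,cv2.cvtColor(c['img'],cv2.COLOR_RGB2BGR))
    c['s']=s; return c
def pose(c):
    if 'origin' in c: return np.array(c['origin']),np.array(c['rotation'])
    s=c['s'];q=R.from_quat(s['eef_rot']).as_matrix();T=np.array(c['T_tool_cam'])
    return q@T[:3,3]+np.array(s['ee_pos']), q@T[:3,:3]
def ray(c,u,v):
    x=(u-c['cx'])/c['fx'];y=(v-c['cy'])/c['fy']
    if 'origin' not in c:
        t=np.hypot(x,y); k=np.tan(t)/t if t>1e-9 else 1; x*=k;y*=k
    o,M=pose(c); return o,M@np.array([x,-y,-1.])
def onz(c,u,v,z):
    o,d=ray(c,u,v); return o+d*(z-o[2])/d[2]
def proj(c,p):
    o,M=pose(c); q=M.T@(np.array(p)-o); x,y,z=q[0],-q[1],-q[2]
    if 'origin' in c: a,b=x/z,y/z
    else:
        h=np.hypot(x,y); t=np.arctan2(h,z); a,b=x/h*t,y/h*t
    return np.array([c['fx']*a+c['cx'],c['fy']*b+c['cy']])
E
python3 - <<'E'
from h import *
for n in ['scene','side','wrist']:
    c=snap(n,n+'0.png'); print(n,[c[k] for k in('fx','fy','cx','cy')],[k for k in c],pose(c)[0].round(3),pose(c)[1].round(2).tolist())
print(c['s'],c['T_tool_cam'])
E
```

```text
scene [481.67438738866264, 481.67438738866264, 312.86399203411554, 240.97578924501173] ['img', 'fx', 'fy', 'cx', 'cy', 'origin', 'rotation', 's'] [-0.305  0.661  0.805] [-0.18, 0.44, 0.82, -0.33]
side [622.2714989577476, 622.2714989577476, 317.1144942621653, 238.87976133643215] ['img', 'fx', 'fy', 'cx', 'cy', 'origin', 'rotation', 's'] [-0.525 -0.708  0.936] [0.39, -0.23, -0.46, 0.77]
wrist [371.64829954431775, 371.64829954431775, 322.23434475195035, 232.49021916589706] ['img', 'fx', 'fy', 'cx', 'cy', 'T_tool_cam', 's'] [0.625 0.069 0.384] [[1.0, -0.0, 0.0], [0.0, 0.97, 0.25], [-0.0, -0.25, 0.97]]
{'time': 0.1, 'joint_positions': array([-0.02263623,  0.33281415, -0.06468102,  1.46088526,  0.021587  ,
        1.34986101, -0.0885353 ]), 'joint_vel': array([ 0.00046318, -0.00181785, -0.00057891, -0.00084732,  0.00187598,
       -0.00178187,  0.00026963]), 'joint_torque': array([ 3.16136166e-04, -6.24538064e+01,  2.38312193e-02, -3.90717781e+01,
       -6.15657773e-02,  3.65302863e-02,  4.60620026e-05]), 'ee_pos': array([6.24681027e-01, 1.35475154e-05, 2.43816658e-01]), 'eef_rot': array([ 7.07106659e-01,  7.07106617e-01, -4.67586258e-04, -4.31908594e-04]), 'ft_force': array([-0.34045204,  0.07347797, -0.33431593]), 'torque': array([-0.01944799,  0.0125708 , -0.01338401]), 'grip_force': 0.0, 'width': 0.08702020340801062} [[ 1.35240281e-04  9.67151178e-01  2.54201850e-01  6.92155707e-02]
 [ 9.99999951e-01 -5.91547855e-05 -3.06955494e-04  9.47595571e-07]
 [-2.81835112e-04  2.54201879e-01 -9.67151139e-01 -1.40108256e-01]
 [ 0.00000000e+00  0.00000000e+00  0.00000000e+00  1.00000000e+00]]
```

View pics/scene0.png

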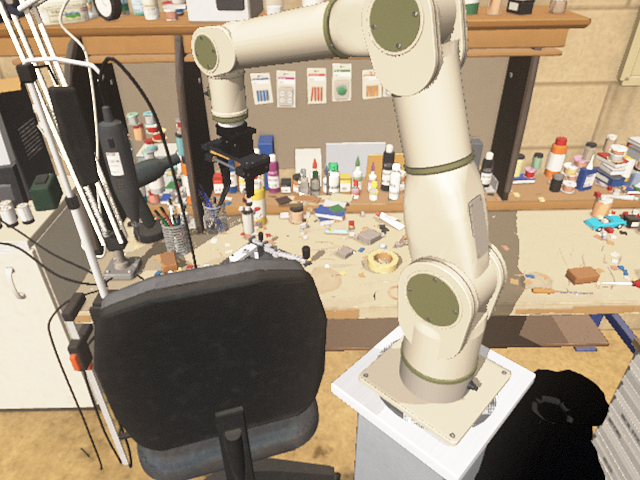

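View pics/wrist0.png

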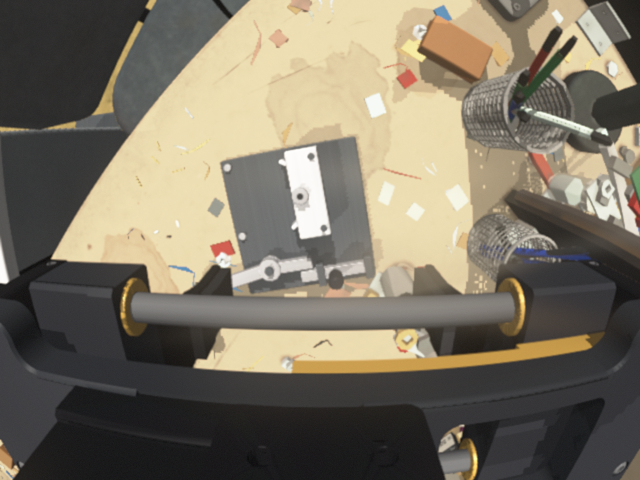

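The scene view is mostly blocked by the chair. The wrist view shows the jig plate with corners at (222,162), (357,138), (373,275) and (238,293), the bridge at (306,193), the pivot at (268,270) and the catch knob at about (336,280). Next I'll look at the side view for the blocks.

View pics/side0.png

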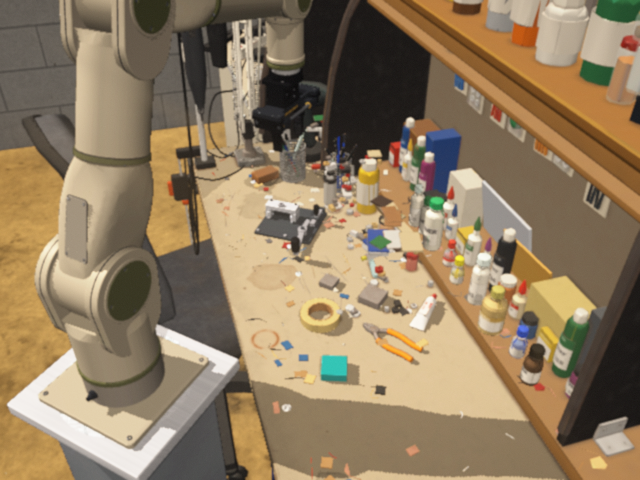

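Run:
```python
from h import *
c=snap('wrist')
for n,u,v,z in [('c(-50,45)',222,162,.008),('c(92,45)',357,138,.008),('c(92,-105)',373,275,.008),('c(-50,-105)',238,293,.008),('bush',300,197,.051),('pivot',268,270,.027)]:
    print(n,onz(c,u,v,z).round(4))
```

```text
c(-50,45) [0.5211 0.0456 0.008 ]
c(92,45) [0.6595 0.0684 0.008 ]
c(92,-105) [ 0.68   -0.0776  0.008 ]
c(-50,-105) [ 0.53  -0.1    0.008]
bush [0.6045 0.015  0.051 ]
pivot [ 0.5687 -0.0647  0.027 ]
```

Candidates in the side image are the larger grey block (372,296), a smaller grey block (329,282) and a turquoise block (334,368). By the description I choose (372,296), and I'll check it in a crop. Also visible are the tape (320,316), the cutters (395,343), the glue (425,312) and the jig (290,222).

Run:
```python
from h import *
c=snap('side'); im=cv2.cvtColor(c['img'],cv2.COLOR_RGB2BGR)
cv2.imwrite('pics/crop1.png',cv2.resize(im[190:390,240:460],None,fx=3.6,fy=3,interpolation=cv2.INTER_CUBIC))
for n,u,v in [('big',372,294),('small',329,281),('turq',334,366),('tape',320,316),('cut',395,343),('glue',425,312)]: print(n,onz(c,u,v,.02).round(3))
```

```text
Traceback (most recent call last):
  File "h.py", line 18, in onz
    o,d=ray(c,u,v); return o+d*(z-o[2])/d[2]
        ~~~^^^^^^^
  File "h.py", line 16, in ray
    o,M=pose(c); return o,M@np.array([x,-y,-1.])
                          ~^~~~~~~~~~~~~~~~~~~~~
ValueError: matmul: Input operand 1 has a mismatch in its core dimension 0, with gufunc signature (n?,k),(k,m?)->(n?,m?) (size 3 is different from 4)
```

View pics/crop1.png

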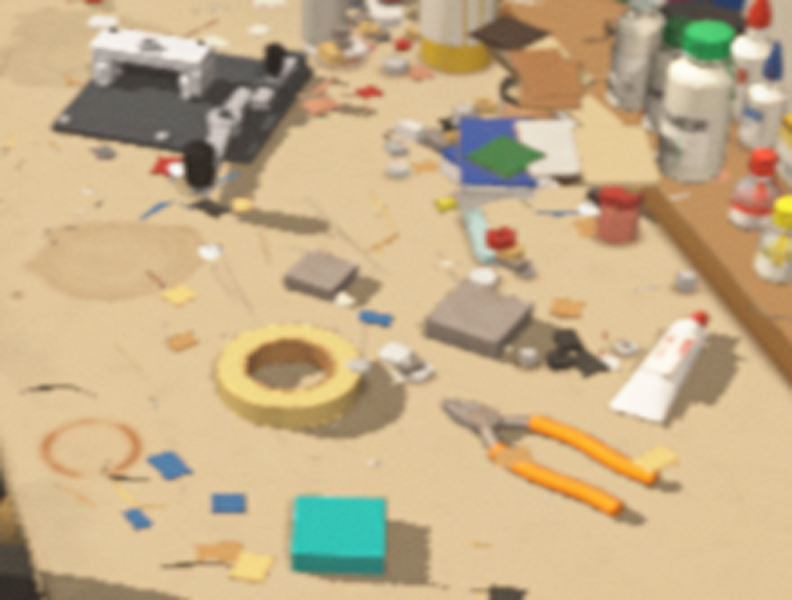

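The larger grey block at crop (478,315) is clearly the bigger of the two grey ones, with plain faces. The smaller one is at crop (320,273). The `rotation` field is a quaternion, so I'll fix the helper.

```bash
sed -i "s/return np.array(c\['origin'\]),np.array(c\['rotation'\])/return np.array(c['origin']),R.from_quat(c['rotation']).as_matrix()/" h.py
cat >> h.py <<'E'
def block(c,x0,y0,rad=40):
    """min-area rect of the grey (unsaturated) blob near a world point, top plane z=.02"""
    im=c['img'];hsv=cv2.cvtColor(im,cv2.COLOR_RGB2HSV)
    m=((hsv[...,1]<70)&(hsv[...,2]>60)&(hsv[...,2]<185)).astype(np.uint8)
    u,v=proj(c,[x0,y0,.02]); w=np.zeros_like(m); cv2.circle(w,(int(u),int(v)),rad,1,-1); m*=w
    m=cv2.morphologyEx(m,cv2.MORPH_OPEN,np.ones((3,3)))
    n,l,st,ce=cv2.connectedComponentsWithStats(m); k=1+np.argmax(st[1:,4])
    cs,_=cv2.findContours((l==k).astype(np.uint8),cv2.RETR_EXTERNAL,cv2.CHAIN_APPROX_NONE)
    p=np.array([onz(c,a,b,.02)[:2]*1000 for a,b in cs[0][:,0]],np.float32)
    return cv2.minAreaRect(p),st[k]
E
python3 - <<'E'
from h import *
c=snap('side')
for n,u,v in [('big',372,294),('small',329,281),('turq',334,366),('tape',320,316),('cut',395,343),('glue',425,312)]: print(n,onz(c,u,v,.02).round(3))
print(np.array([onz(c,a/3.6+240,b/3+190,.02)[:2] for a,b in [(425,318),(465,280),(532,310),(490,345)]]).round(4).tolist())
# jig corners in side view: c1 hidden; near plate corners
for n,a,b,z in [('plate(-50,45)',53,127,.008),('plate(-50,-105)',245,160,.008),('plate(92,-105)',313,60,.008),('leverknob',200,160,.044),('catchknob',274,58,.041),('bush',150,43,.051)]:
    print(n,onz(c,a/3.6+240,b/3+190,z).round(4))
P=np.array([[-50,45],[92,45],[92,-105]])/1000; W=np.array([[.5211,.0456],[.6595,.0684],[.680,-.0776]])
a=P-P.mean(0);b=W-W.mean(0);th=np.arctan2((a[:,0]*b[:,1]-a[:,1]*b[:,0]).sum(),(a*b).sum());M=np.array([[np.cos(th),-np.sin(th)],[np.sin(th),np.cos(th)]])
t=W.mean(0)-M@P.mean(0);print('jig',th,t)
for n,p in [('catch',(48,-89)),('lever',(-112,-91.5)),('home',(15,0)),('bush',(37,0)),('pivot',(-18.5,-75))]: print(n,M@np.array(p)/1000+t)
E
```

```text
big [ 0.43  -0.323  0.02 ]
small [ 0.424 -0.22   0.02 ]
turq [ 0.206 -0.345  0.02 ]
tape [ 0.315 -0.255  0.02 ]
cut [ 0.318 -0.425  0.02 ]
glue [ 0.431 -0.446  0.02 ]
[[0.4094, -0.2988], [0.4595, -0.3025], [0.4484, -0.3525], [0.4019, -0.3454]]
plate(-50,45) [0.5136 0.0394 0.008 ]
plate(-50,-105) [ 0.5376 -0.1016  0.008 ]
plate(92,-105) [ 0.6892 -0.0742  0.008 ]
leverknob [ 0.4823 -0.0991  0.044 ]
catchknob [ 0.6355 -0.0709  0.041 ]
bush [0.6006 0.0107 0.051 ]
jig 0.15201096606718437 [0.57529127 0.01031197]
catch [ 0.6362147  -0.07039327]
lever [ 0.47843829 -0.09709264]
home [0.5901183  0.01258337]
bush [0.61186461 0.01591474]
pivot [ 0.56836157 -0.06662456]
```

The jig is at about (0.575, 0.010) with yaw 0.152, and the two views agree. I'll push the catch first with closed fingers.

step_arm:
  deltas:
    - [[0, 0, -0.05, -0.025, -0.007, 0.02, 0], [0, 0, -0.152, -0.05, -0.014, 0.04, 0], [0, 0, -0.152, -0.0754, -0.021, 0.06, 0], [0, 0, -0.152, -0.0754, -0.021, 0.1, 0], [0, 0, -0.152, -0.0754, -0.021, 0.14, 0], [0, 0, -0.152, -0.0754, -0.021, 0.165, 0], [0, 0, -0.152, -0.0754, -0.021, 0.186, 0], [0, 0, -0.152, -0.0754, -0.021, 0.186, 0]]

```text
time: 1.3
ee_pos: [0.6031, -0.0753, 0.0573]
eef_rot: [0.651, 0.759, -0.001, -0.001]
ft_force: [-0.2, 0.4, 0.3]
width: 0.0151
grip_force: 0.0
```

Run:
```python
from h import *
c=snap('side'); im=cv2.cvtColor(c['img'],cv2.COLOR_RGB2BGR)
cv2.imwrite('pics/crop2.png',cv2.resize(im[170:270,240:370],None,fx=6,fy=6,interpolation=cv2.INTER_CUBIC)); snap('wrist','w2.png')
```

```text
(no output)
```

View pics/crop2.png

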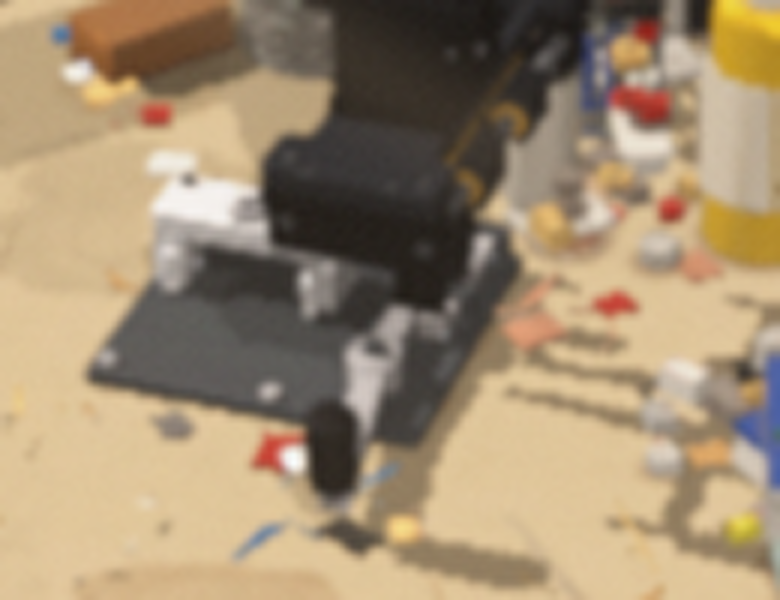

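The closed fingers stand just in front of the catch knob, over the catch guide at about (420,280). The lever knob is at (330,445), still open.

step_arm:
  deltas:
    - [[0, 0, 0, 0, 0, 0, 0], [0, 0, 0, 0, 0.006, 0, 0], [0, 0, 0, 0, 0.012, 0, 0], [0, 0, 0, 0, 0.018, 0, 0], [0, 0, 0, 0, 0.024, 0, 0], [0, 0, 0, 0, 0.029, 0, 0], [0, 0, 0, 0, 0.033, 0, 0], [0, 0, 0, 0, 0.035, 0, 0], [0, 0, 0, 0, 0.035, 0, 0]]

```text
time: 2.52
ee_pos: [0.6387, -0.07, 0.0585]
eef_rot: [0.651, 0.759, 0.0, 0.0]
ft_force: [-1.2, 0.6, 0.3]
width: 0.0009
grip_force: 0.1
```

step_arm:
  deltas:
    - [[0, 0, 0, 0, 0.002, 0, 0], [0, 0, 0, 0, 0.004, 0, 0], [0, 0, 0, 0, 0.005, 0, 0], [0, 0, 0, 0, 0.005, 0, 0]]

```text
time: 3.02
ee_pos: [0.6436, -0.0693, 0.0586]
eef_rot: [0.651, 0.759, 0.0, 0.0]
ft_force: [-0.6, -0.0, 0.1]
width: 0.0008
grip_force: 0.5
```

step_arm:
  deltas:
    - [[0, 0, 0, 0, -0.006, 0, 0], [0, 0, 0, 0, -0.006, -0.04, 0], [0, 0, 0, 0, -0.006, -0.08, 0], [0, 0, 0, -0.04, -0.02, -0.12, 0], [0, 0, 0, -0.08, -0.04, -0.16, 0], [0, 0, 0, -0.1, -0.05, -0.16, 0], [0, 0, 0, -0.1, -0.05, -0.16, 0]]

```text
time: 3.9
ee_pos: [0.6085, -0.1783, 0.2192]
eef_rot: [0.653, 0.757, -0.0, 0.001]
ft_force: [0.4, 1.1, -0.9]
width: 0.0008
grip_force: 0.0
```

Run:
```python
from h import *
import pickle
c=snap('wrist','w3.png'); pickle.dump({k:v for k,v in c.items()},open('w3.pkl','wb')); print(c['s']['ee_pos'])
```

```text
[ 0.60850118 -0.17831602  0.21915328]
```

View pics/w3.png

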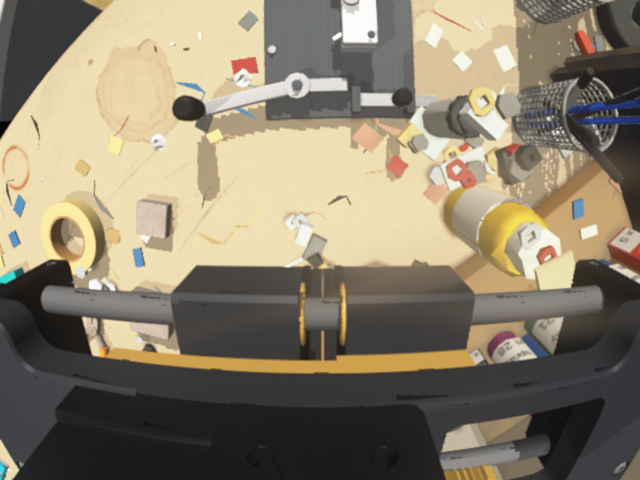

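The catch knob is at (402,97), the pivot at (297,85), the lever knob at (188,107), and the front plate corners at (265,119) and (414,116). The small grey block is at (153,218), with the large one behind the gripper near (150,315).

Run:
```python
from h import *
import pickle
c=pickle.load(open('w3.pkl','rb'))
O={n:onz(c,u,v,z)[:2] for n,u,v,z in [('A(-50,-105)',265,119,.008),('B(92,-105)',414,116,.008),('pivot',297,85,.027),('catchknob',402,97,.05),('leverknob',188,107,.055)]}
for k in O: print(k,O[k].round(4))
th=np.arctan2(*(O['B(92,-105)']-O['A(-50,-105)'])[::-1]);print(th,np.linalg.norm(O['B(92,-105)']-O['A(-50,-105)']))
M=lambda th:np.array([[np.cos(th),-np.sin(th)],[np.sin(th),np.cos(th)]])
for th in (.14,.152,.165): print(th,'catch-pivot jig (want 66.5->90.5,-14):',M(th).T@(O['catchknob']-O['pivot'])*1000,'lever-pivot (-93.5,-16.5)',M(th).T@(O['leverknob']-O['pivot'])*1000)
print(proj(c,[.43,-.323,.02]))
```

```text
A(-50,-105) [ 0.5429 -0.1004]
B(92,-105) [ 0.6816 -0.0754]
pivot [ 0.5697 -0.067 ]
catchknob [ 0.6589 -0.0655]
leverknob [ 0.4826 -0.0979]
0.17849950330403175 0.1409344230753964
0.14 catch-pivot jig (want 66.5->90.5,-14): [ 88.54255412 -11.06011177] lever-pivot (-93.5,-16.5) [-90.53424832 -18.45380594]
0.152 catch-pivot jig (want 66.5->90.5,-14): [ 88.40346098 -12.1218006 ] lever-pivot (-93.5,-16.5) [-90.74917029 -17.36609237]
0.165 catch-pivot jig (want 66.5->90.5,-14): [ 88.23841202 -13.26998895] lever-pivot (-93.5,-16.5) [-90.96725494 -16.18491897]
[144.55865819 316.16644565]
```

The catch is fully back at about 24 mm, and the lever is still open. Now I go to a pose overlooking the block, with the tool turned so the fingers close along y.

step_arm:
  deltas:
    - [[0, 0, 0.17, -0.01, -0.028, 0, 100], [0, 0, 0.34, -0.02, -0.056, 0, 100], [0, 0, 0.51, -0.03, -0.084, 0, 100], [0, 0, 0.68, -0.04, -0.112, 0, 100], [0, 0, 0.85, -0.05, -0.14, 0, 100], [0, 0, 1.02, -0.06, -0.168, 0, 100], [0, 0, 1.19, -0.07, -0.196, 0, 100], [0, 0, 1.36, -0.08, -0.224, 0, 100], [0, 0, 1.53, -0.09, -0.252, 0, 100], [0, 0, 1.7, -0.1, -0.275, 0, 100], [0, 0, 1.72, -0.104, -0.279, 0, 100], [0, 0, 1.72, -0.104, -0.279, 0, 100], [0, 0, 1.72, -0.104, -0.279, 0, 100]]

```text
time: 5.58
ee_pos: [0.3503, -0.3198, 0.2183]
eef_rot: [1.0, 0.003, -0.0, -0.0]
ft_force: [0.7, -0.3, 0.7]
width: 0.0871
grip_force: 0.0
```

Run:
```python
from h import *
c=snap('wrist','w4.png'); print(c['s']['ee_pos'],c['s']['eef_rot'],c['s']['joint_positions'].round(2))
print(block(c,.43,-.323,60))
```

```text
[ 0.35032372 -0.31981903  0.21833852] [ 9.99994147e-01  3.41765256e-03 -5.93079837e-05 -1.51520522e-04] [ 0.36  0.01  0.28  1.89 -0.    1.24 -0.92]
(((427.1494445800781, -373.4209899902344), (16.607994079589844, 5.539353370666504), 1.0730998516082764), array([379, 121,   7,  19, 103], dtype=int32))
```

View pics/w4.png

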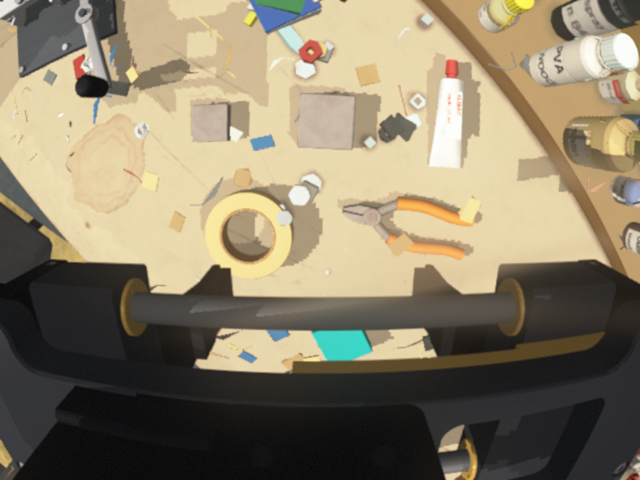

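The large block's top is at (327,121), with the tape at (248,235), the cutters at (400,225) and the glue at (450,115). I'll use a mask keyed to the block's own colour.

Run:
```python
from h import *
c=snap('wrist'); im=c['img']; lab=cv2.cvtColor(cv2.GaussianBlur(im,(3,3),0),cv2.COLOR_RGB2LAB).astype(int)
ref=np.median(lab[110:135,315:345].reshape(-1,3),0); print(ref)
m=(np.abs(lab-ref)<[22,7,7]).all(2).astype(np.uint8); 
w=np.zeros_like(m);w[80:165,280:372]=1;m=cv2.morphologyEx(m*w,cv2.MORPH_OPEN,np.ones((5,5)))
n,l,st,ce=cv2.connectedComponentsWithStats(m);k=1+np.argmax(st[1:,4]);print(st[k])
cs,_=cv2.findContours((l==k).astype(np.uint8),0,cv2.CHAIN_APPROX_NONE)
p=np.array([onz(c,a,b,.02)[:2]*1000 for a,b in cs[0][:,0]],np.float32);print(cv2.minAreaRect(p))
for u,v in [(304,93),(354,94),(354,149),(297,148)]: print(onz(c,u,v,.02)[:2].round(4))
```

```text
[195. 131. 139.]
[ 297   93   57   57 2896]
((434.23583984375, -321.90814208984375), (49.16494369506836, 49.40302276611328), 87.14209747314453)
[ 0.4597 -0.3029]
[ 0.4592 -0.3478]
[ 0.4089 -0.3483]
[ 0.4094 -0.2967]
```

The block is at (0.434, −0.322) with yaw about −3°. A nut lies beside its right face, so I'll grip the front and back faces 14 mm off centre and turn afterwards.

step_arm:
  deltas:
    - [[0, 0, -0.17, 0.014, 0.003, 0.0, 85], [0, 0, -0.34, 0.028, 0.006, 0.0, 85], [0, 0, -0.51, 0.042, 0.009, 0.0, 85], [0, 0, -0.68, 0.056, 0.012, 0.0, 85], [0, 0, -0.85, 0.07, 0.015, 0.0, 85], [0, 0, -1.02, 0.083, 0.0168, 0.02, 85], [0, 0, -1.19, 0.083, 0.0168, 0.05, 85], [0, 0, -1.36, 0.083, 0.0168, 0.08, 85], [0, 0, -1.51, 0.083, 0.0168, 0.11, 85], [0, 0, -1.51, 0.083, 0.0168, 0.14, 85], [0, 0, -1.51, 0.083, 0.0168, 0.14, 85], [0, 0, -1.51, 0.083, 0.0168, 0.14, 85]]

```text
time: 7.18
ee_pos: [0.433, -0.3375, 0.0796]
eef_rot: [0.727, 0.686, 0.0, 0.001]
ft_force: [0.2, -0.5, -0.1]
width: 0.0739
grip_force: 0.0
```

Run:
```python
from h import *
c=snap('wrist','w5.png')
```

```text
(no output)
```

View pics/w5.png

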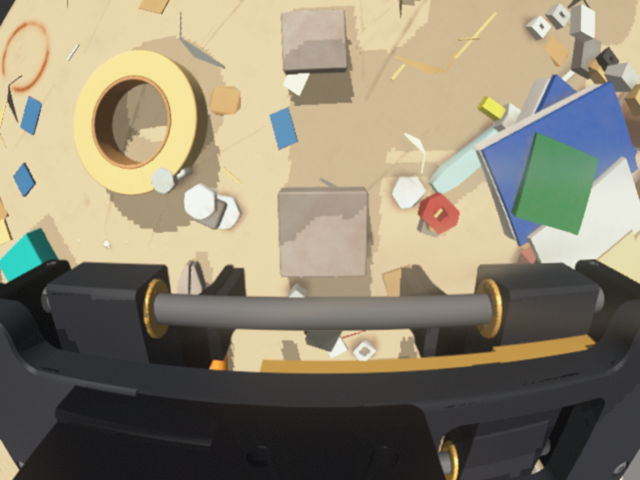

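The block at (323,232) is square to the tool and centred between the fingers at (225,285) and (425,285). I'll check the offset along the tool.

Run:
```python
from h import *
c=snap('wrist')
q=R.from_quat(c['s']['eef_rot']).as_matrix()
for u,v in [(280,188),(367,188),(368,276),(279,276)]: print(((onz(c,u,v,.02)-c['s']['ee_pos'])@q*1000).round(1))
```

```text
[ 41.7 -22.9  59.9]
[41.7 24.5 60. ]
[-9.5 26.6 60. ]
[ -9.4 -25.   59.9]
```

step_arm:
  deltas:
    - [[0, 0, 0, 0.002, 0.001, 0.02, 85], [0, 0, 0, 0.002, 0.001, 0.04, 85], [0, 0, 0, 0.002, 0.001, 0.05, 85], [0, 0, 0, 0.002, 0.001, 0.0545, 85], [0, 0, 0, 0.002, 0.001, 0.0545, 85], [0, 0, 0, 0.002, 0.001, 0.0545, 40], [0, 0, 0, 0.002, 0.001, 0.0545, 40], [0, 0, 0, 0.002, 0.001, 0.0545, 40], [0, 0, 0, 0.002, 0.001, 0.0545, 40], [0, 0, 0, 0.002, 0.001, 0.0545, 40]]
  squeeze: 50

```text
time: 8.52
ee_pos: [0.4336, -0.3355, 0.0242]
eef_rot: [0.727, 0.686, 0.0, 0.0]
ft_force: [0.7, 0.1, 2.9]
width: 0.0494
grip_force: 50.0
```

The block is held: width 49.4 mm at 50 N. Before swinging over, I'll check where the chair back is, from rays in two views.

Run:
```python
from h import *
c=snap('scene')
for u,v in [(325,290),(320,330),(310,270),(200,262)]: print('scene',u,v,[onz(c,u,v,z)[:2].round(2).tolist() for z in (.4,.3,.2,.1)])
class W(dict):pass
w=snap('wrist'); w['s']=dict(w['s']); w['s']['ee_pos']=np.array([.6247,0,.2438]); w['s']['eef_rot']=np.array([.70710666,.7071066,-.00047,-.00043])
for u,v in [(130,90),(118,125),(100,150),(2,130)]: print('w0',u,v,[onz(w,u,v,z)[:2].round(2).tolist() for z in (.3,.2,.1,0)])
```

```text
scene 325 290 [[0.03, 0.3], [0.11, 0.21], [0.2, 0.12], [0.28, 0.03]]
scene 320 330 [[-0.02, 0.36], [0.06, 0.29], [0.13, 0.21], [0.2, 0.14]]
scene 310 270 [[0.08, 0.28], [0.17, 0.19], [0.27, 0.1], [0.36, 0.0]]
scene 200 262 [[0.2, 0.38], [0.33, 0.31], [0.46, 0.24], [0.58, 0.17]]
w0 130 90 [[0.58, 0.08], [0.52, 0.1], [0.47, 0.12], [0.41, 0.13]]
w0 118 125 [[0.57, 0.07], [0.51, 0.08], [0.45, 0.09], [0.39, 0.09]]
w0 100 150 [[0.57, 0.07], [0.5, 0.07], [0.43, 0.07], [0.37, 0.07]]
w0 2 130 [[0.53, 0.08], [0.42, 0.09], [0.3, 0.1], [0.19, 0.11]]
```

The chair back is around x 0.1–0.3, y 0.2–0.38, well clear of the path in front of the jig.

step_arm:
  deltas:
    - [[0, 0, 0, 0, 0, -0.04, 40], [0, 0, 0, 0, 0, -0.09, 40], [0, 0, 0.1, 0.02, 0.003, -0.126, 40], [0, 0, 0.24, 0.05, 0.008, -0.126, 40], [0, 0, 0.38, 0.085, 0.013, -0.126, 40], [0, 0, 0.52, 0.12, 0.019, -0.126, 40], [0, 0, 0.66, 0.155, 0.024, -0.126, 40], [0, 0, 0.8, 0.19, 0.03, -0.126, 40], [0, 0, 0.94, 0.225, 0.035, -0.126, 40], [0, 0, 1.08, 0.26, 0.04, -0.126, 40], [0, 0, 1.22, 0.295, 0.046, -0.126, 40], [0, 0, 1.33, 0.325, 0.05, -0.126, 40], [0, 0, 1.358, 0.34, 0.053, -0.126, 40], [0, 0, 1.358, 0.34, 0.053, -0.126, 40], [0, 0, 1.358, 0.34, 0.053, -0.126, 40]]

```text
time: 10.5
ee_pos: [0.5054, -0.0002, 0.1495]
eef_rot: [0.997, 0.077, -0.001, 0.0]
ft_force: [-0.2, -0.1, -4.6]
width: 0.0497
grip_force: 50.0
```

Run:
```python
from h import *
import pickle
c=snap('wrist','w6.png'); pickle.dump(c,open('w6.pkl','wb')); print(c['s']['ee_pos'],c['s']['width'])
```

```text
[ 5.05435507e-01 -1.68551813e-04  1.49516204e-01] 0.04973060222120885
```

View pics/w6.png

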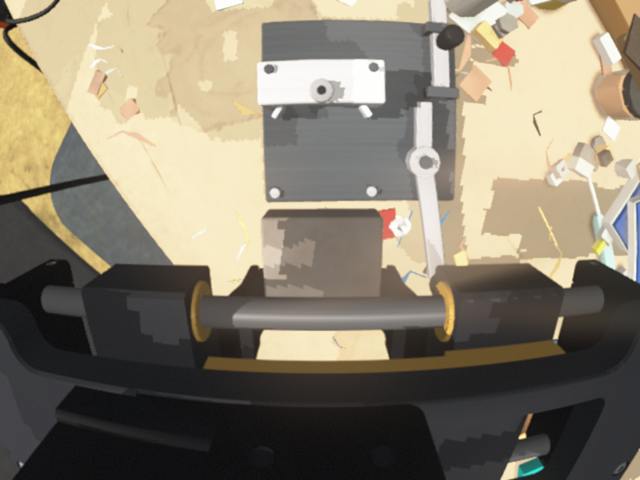

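Bushing at (321,90), bridge top corners at (258,63), (384,60), (384,103) and (258,104), front-left plate corner at (264,200), pivot (423,161), catch knob (450,37). The block front is at (263..381, 212), in line with the slot.

Run:
```python
from h import *
import pickle
c=pickle.load(open('w6.pkl','rb'));q=R.from_quat(c['s']['eef_rot']).as_matrix();e=c['s']['ee_pos']
print('yaw',2*np.arctan2(c['s']['eef_rot'][1],c['s']['eef_rot'][0]))
T=lambda u,v,z:((onz(c,u,v,z)-e)@q*1000)[:2].round(1)
J={}
for n,u,v,z,j in [('bush',321,90,.051,(37,0)),('br1',258,63,.045,(52,42)),('br2',384,60,.045,(52,-42)),('br3',384,103,.045,(22,-42)),('br4',258,104,.045,(22,42)),('pFL',264,200,.008,(-50,45)),('pBL',262,23,.008,(92,45)),('pivot',423,161,.027,(-18.5,-75)),('catch',450,37,.053,(72,-89))]:
    J[n]=(T(u,v,z)/1000,np.array(j)/1000); print(n,T(u,v,z),j)
A=np.array([v[1]*[1,-1] for v in J.values()]);B=np.array([v[0] for v in J.values()])
a=A-A.mean(0);b=B-B.mean(0);th=np.arctan2((a[:,0]*b[:,1]-a[:,1]*b[:,0]).sum(),(a*b).sum());M=np.array([[np.cos(th),-np.sin(th)],[np.sin(th),np.cos(th)]])
t=B.mean(0)-M@A.mean(0);print('turn about tool z',th,'jig origin in tool',t*1000);print(((A@M.T+t-B)*1000).round(1).tolist())
for u,v in [(265,217),(379,217),(263,210),(381,210)]: print('block',T(u,v,.1453),T(u,v,.1253))
```

```text
yaw 0.15459783954075831
bush [99.6 -0.7] (37, 0)
br1 [119.8 -42. ] (52, 42)
br2 [121.8  40.5] (52, -42)
br3 [92.5 40.4] (22, -42)
br4 [ 91.9 -41.9] (22, 42)
pFL [ 21.3 -45. ] (-50, 45)
pBL [159.9 -45.7] (92, 45)
pivot [53.6 72.7] (-18.5, -75)
catch [139.8  83.8] (72, -89)
turn about tool z -0.00922145921005903 jig origin in tool [68.78106087 -1.03447456]
[[6.2, -0.7], [0.6, -1.5], [-0.6, -0.0], [-1.3, 0.4], [-1.5, -1.3], [-2.9, -0.6], [0.5, -1.2], [-2.6, 1.4], [1.8, 3.5]]
block [ 37.9 -22.8] [ 33.5 -26. ]
block [37.9 22.9] [33.5 26. ]
block [ 40.7 -23.5] [ 36.7 -26.8]
block [40.7 23.6] [36.7 26.8]
```

Fit: turn −0.009 rad, lateral −0.9 mm, jig origin about 69 mm ahead. The bushing pixel is an outlier and doesn't matter. I'll lower the block in front of the slot.

step_arm:
  deltas:
    - [[0, 0, -0.009, 0.01, -0.001, 0.03, 40], [0, 0, -0.009, 0.02, -0.001, 0.06, 40], [0, 0, -0.009, 0.02, -0.001, 0.09, 40], [0, 0, -0.009, 0.02, -0.001, 0.105, 40], [0, 0, -0.009, 0.02, -0.001, 0.112, 40], [0, 0, -0.009, 0.02, -0.001, 0.114, 40], [0, 0, -0.009, 0.02, -0.001, 0.1155, 40], [0, 0, -0.009, 0.02, -0.001, 0.1165, 40], [0, 0, -0.009, 0.02, -0.001, 0.1165, 40]]

```text
time: 11.68
ee_pos: [0.5258, 0.005, 0.0338]
eef_rot: [0.997, 0.082, 0.0, -0.0]
ft_force: [0.5, 0.4, -4.8]
width: 0.0495
grip_force: 50.0
```

step_arm:
  deltas:
    - [[0, 0, 0, 0, 0, 0.0008, 40], [0, 0, 0, 0, 0, 0.0016, 40], [0, 0, 0, 0, 0, 0.0016, 40]]

```text
time: 12.05
ee_pos: [0.526, 0.005, 0.0327]
eef_rot: [0.997, 0.082, 0.0, -0.0]
ft_force: [-1.8, -0.1, 5.5]
width: 0.0496
grip_force: 54.9
```

The block is resting on the plate. I'll ease off slightly and slide in.

step_arm:
  deltas:
    - [[0, 0, 0, 0.005, 0, 0.001, 40], [0, 0, 0, 0.01, 0, 0.001, 40], [0, 0, 0, 0.015, 0, 0.001, 40], [0, 0, 0, 0.02, 0, 0.001, 40], [0, 0, 0, 0.024, 0, 0.001, 40], [0, 0, 0, 0.028, 0, 0.001, 40], [0, 0, 0, 0.031, 0, 0.001, 40], [0, 0, 0, 0.034, 0, 0.001, 40], [0, 0, 0, 0.034, 0, 0.001, 40]]

```text
time: 13.18
ee_pos: [0.557, 0.0094, 0.0322]
eef_rot: [0.997, 0.081, -0.003, 0.0]
ft_force: [-20.1, -3.2, 26.7]
width: 0.0495
grip_force: 50.0
```

I pressed down instead of easing off, since tool +z is down; the drag is friction. I'll raise it 2.5 mm and look at the force.

step_arm:
  deltas:
    - [[0, 0, 0, 0, 0, -0.0012, 40], [0, 0, 0, 0, 0, -0.0022, 40], [0, 0, 0, 0, 0, -0.0026, 40], [0, 0, 0, 0, 0, -0.0026, 40]]

```text
time: 13.68
ee_pos: [0.5585, 0.0101, 0.0329]
eef_rot: [0.997, 0.082, -0.001, 0.0]
ft_force: [-2.1, -2.5, -8.8]
width: 0.0497
grip_force: 50.0
```

step_arm:
  deltas:
    - [[0, 0, 0, 0.002, 0, 0.0006, 40], [0, 0, 0, 0.004, 0, 0.0006, 40], [0, 0, 0, 0.006, 0, 0.0006, 40], [0, 0, 0, 0.008, 0, 0.0006, 40], [0, 0, 0, 0.01, 0, 0.0006, 40], [0, 0, 0, 0.01, 0, 0.0006, 40]]

```text
time: 14.42
ee_pos: [0.5694, 0.0116, 0.033]
eef_rot: [0.997, 0.081, 0.0, 0.0]
ft_force: [-1.2, -5.0, -6.0]
width: 0.0495
grip_force: 50.0
```

step_arm:
  deltas:
    - [[0, 0, 0, 0.002, 0.0007, 0, 40], [0, 0, 0, 0.004, 0.0007, 0, 40], [0, 0, 0, 0.005, 0.0007, 0, 40], [0, 0, 0, 0.006, 0.0007, 0, 40], [0, 0, 0, 0.007, 0.0007, 0, 40], [0, 0, 0, 0.008, 0.0007, 0, 40], [0, 0, 0, 0.008, 0.0007, 0, 40]]

```text
time: 15.3
ee_pos: [0.5763, 0.0127, 0.0329]
eef_rot: [0.997, 0.082, -0.001, 0.0]
ft_force: [-5.6, -4.4, -2.3]
width: 0.0497
grip_force: 50.7
```

step_arm:
  deltas:
    - [[0, 0, 0, 0.001, 0.0004, 0, 40], [0, 0, 0, 0.002, 0.0004, 0, 40], [0, 0, 0, 0.0025, 0.0004, 0, 40], [0, 0, 0, 0.0025, 0.0004, 0, 40]]

```text
time: 15.8
ee_pos: [0.5765, 0.0126, 0.0325]
eef_rot: [0.997, 0.082, -0.003, -0.0]
ft_force: [-17.4, -4.5, 7.4]
width: 0.0497
grip_force: 51.0
```

The block stops firmly after 51 mm of travel, as predicted, so it is home. I'll relax, release, lift and back off to look at the block and the lever knob.

step_arm:
  deltas:
    - [[0, 0, 0, -0.002, 0, 0, 40], [0, 0, 0, -0.0025, 0, 0, 75], [0, 0, 0, -0.0025, 0, 0, 75], [0, 0, 0, -0.0025, 0, 0, 75], [0, 0, 0, -0.0025, 0, -0.04, 75], [0, 0, 0, -0.0025, 0, -0.08, 75], [0, 0, 0, -0.04, 0.01, -0.11, 60], [0, 0, 0, -0.09, 0.025, -0.12, 60], [0, 0, 0, -0.14, 0.045, -0.12, 60], [0, 0, 0, -0.175, 0.045, -0.12, 60], [0, 0, 0, -0.175, 0.045, -0.12, 60], [0, 0, 0, -0.175, 0.045, -0.12, 60]]
  squeeze: 15

```text
time: 17.3
ee_pos: [0.4159, -0.0596, 0.154]
eef_rot: [0.997, 0.082, 0.002, 0.0]
ft_force: [-0.4, -0.7, -0.1]
width: 0.0522
grip_force: 0.0
```

Run:
```python
from h import *
import pickle
c=snap('wrist','w7.png'); pickle.dump(c,open('w7.pkl','wb')); print(c['s']['ee_pos'],c['s']['width'])
```

```text
[ 0.41587899 -0.05964163  0.15397709] 0.05220209137089527
```

View pics/w7.png

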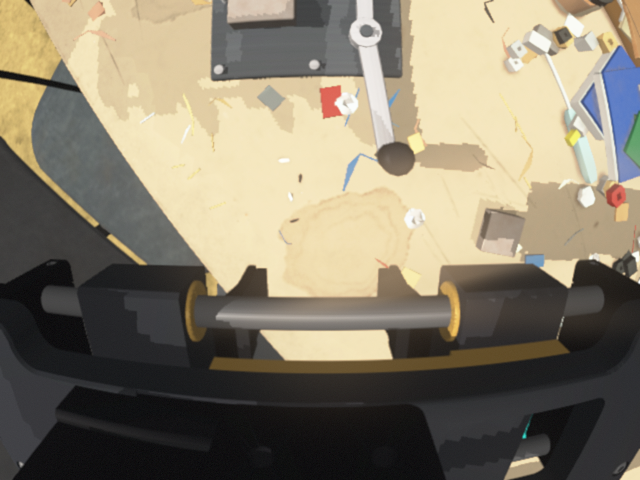

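The lever knob is at (395,157), the pivot at (366,31), and the block's rear edge runs from (228,20) to (295,20).

Run:
```python
from h import *
import pickle
c=pickle.load(open('w7.pkl','rb'));q=R.from_quat(c['s']['eef_rot']).as_matrix();e=c['s']['ee_pos']
T=lambda u,v,z:((onz(c,u,v,z)-e)@q*1000)[:2].round(1)
K=T(395,157,.062);P=T(366,31,.027);print('knob',K,'pivot',P,'block',T(228,18,.028),T(295,18,.028),'plate',T(212,78,.008),T(401,76,.008))
th0=np.deg2rad(190)
# arc relative to knob start in jig axes -> tool (x same, y flipped)
for a in np.linspace(0,1.745,15):
    s=np.deg2rad(190)-a; print(round(a,3),(95*(np.cos(s)-np.cos(th0))).round(1),(-95*(np.sin(s)-np.sin(th0))).round(1))
```

```text
knob [57.4 45.9] pivot [148.4  31.4] block [161.2 -68.8] [158.  -19.4] plate [118.7 -86. ] [118.6  60.7]
0.0 0.0 -0.0
0.125 -1.3 -11.8
0.249 -1.2 -23.6
0.374 0.4 -35.3
0.499 3.5 -46.7
0.623 8.0 -57.7
0.748 13.7 -68.0
0.872 20.8 -77.5
0.997 28.9 -86.1
1.122 38.1 -93.6
1.246 48.1 -99.9
1.371 58.8 -104.9
1.496 70.1 -108.6
1.62 81.7 -110.8
1.745 93.5 -111.5
```

Dead reckoning puts the knob at (57, 46.3) mm and the image gives (57.4, 45.9), so they agree. The block's rear edge is at jig x about −9, so it is home. Now I grip the knob.

step_arm:
  deltas:
    - [[0, 0, 0, 0.03, 0.023, 0, 60], [0, 0, 0, 0.057, 0.046, 0, 60], [0, 0, 0, 0.057, 0.046, 0.02, 60], [0, 0, 0, 0.057, 0.046, 0.05, 60], [0, 0, 0, 0.057, 0.046, 0.08, 60], [0, 0, 0, 0.057, 0.046, 0.096, 60], [0, 0, 0, 0.057, 0.046, 0.096, 15], [0, 0, 0, 0.057, 0.046, 0.096, 15], [0, 0, 0, 0.057, 0.046, 0.096, 15], [0, 0, 0, 0.057, 0.046, 0.096, 15]]
  squeeze: 15

```text
time: 18.6
ee_pos: [0.4784, -0.0965, 0.0577]
eef_rot: [0.997, 0.082, 0.001, 0.0]
ft_force: [-0.4, -0.9, 3.6]
width: 0.0215
grip_force: 15.0
```

The knob is gripped at 21.5 mm. Now I follow the arc.

step_arm:
  deltas:
    - [[0, 0, 0, -0.0008, -0.006, 0, 15], [0, 0, 0, -0.0013, -0.0118, 0, 15], [0, 0, 0, -0.0012, -0.0236, 0, 15], [0, 0, 0, 0.0004, -0.0353, 0, 15], [0, 0, 0, 0.0035, -0.0467, 0, 15], [0, 0, 0, 0.008, -0.0577, 0, 15], [0, 0, 0, 0.0137, -0.068, 0, 15], [0, 0, 0, 0.0208, -0.0775, 0, 15], [0, 0, 0, 0.0289, -0.0861, 0, 15], [0, 0, 0, 0.0381, -0.0936, 0, 15], [0, 0, 0, 0.0481, -0.0999, 0, 15], [0, 0, 0, 0.0481, -0.0999, 0, 15]]

```text
time: 20.1
ee_pos: [0.5101, 0.0111, 0.0569]
eef_rot: [0.997, 0.082, 0.001, -0.0]
ft_force: [0.7, -0.6, -0.7]
width: 0.0218
grip_force: 15.1
```

step_arm:
  deltas:
    - [[0, 0, 0, 0.0107, -0.005, 0, 15], [0, 0, 0, 0.022, -0.0087, 0, 15], [0, 0, 0, 0.0336, -0.0109, 0, 15], [0, 0, 0, 0.04, -0.0115, 0, 15], [0, 0, 0, 0.0454, -0.0116, 0, 15], [0, 0, 0, 0.047, -0.0116, 0, 15], [0, 0, 0, 0.048, -0.0116, 0, 15], [0, 0, 0, 0.048, -0.0116, 0, 15]]

```text
time: 21.1
ee_pos: [0.5503, 0.027, 0.055]
eef_rot: [0.997, 0.081, -0.005, 0.001]
ft_force: [-17.1, -10.9, 5.9]
width: 0.0216
grip_force: 14.9
```

The end stop is felt. I'll relax, release, lift, back off and check.

step_arm:
  deltas:
    - [[0, 0, 0, -0.004, 0.001, 0, 15], [0, 0, 0, -0.004, 0.001, 0, 45], [0, 0, 0, -0.004, 0.001, 0, 45], [0, 0, 0, -0.004, 0.001, 0, 45], [0, 0, 0, -0.004, 0.001, -0.04, 45], [0, 0, 0, -0.03, 0.01, -0.08, 0], [0, 0, 0, -0.08, 0.02, -0.1, 0], [0, 0, 0, -0.1, 0.03, -0.1, 0], [0, 0, 0, -0.1, 0.03, -0.1, 0], [0, 0, 0, -0.1, 0.03, -0.1, 0]]

```text
time: 22.35
ee_pos: [0.4617, -0.0157, 0.1572]
eef_rot: [0.997, 0.082, 0.0, -0.0]
ft_force: [0.3, 0.7, -1.1]
width: 0.0021
grip_force: 0.0
```

Run:
```python
from h import *
import pickle
c=snap('wrist'); pickle.dump(c,open('w8.pkl','wb')); print(c['s']['ee_pos'],c['s']['width'])
cv2.imwrite('pics/w8.png',cv2.cvtColor(cv2.resize(c['img'][0:240,160:480],None,fx=2.4,fy=2.4),cv2.COLOR_RGB2BGR))
```

```text
[ 0.46169602 -0.01571427  0.15717325] 0.0021286465525346895
```

View pics/w8.png

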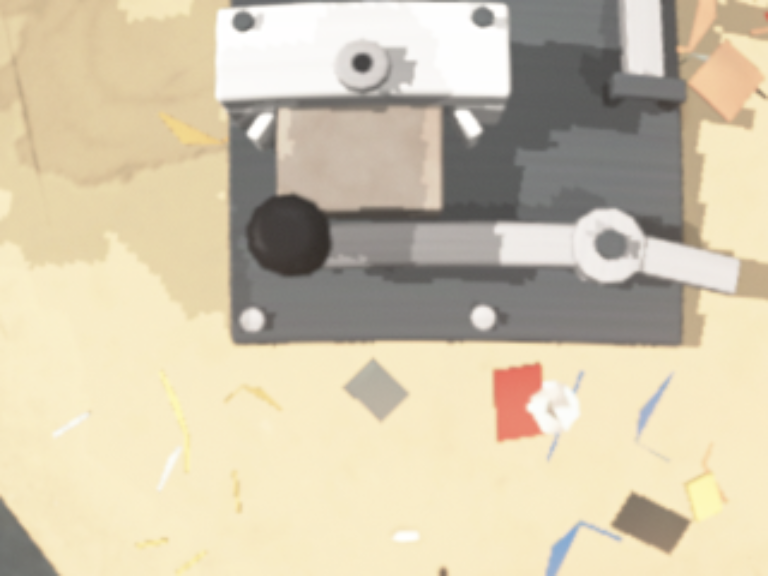

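The bar is parallel to the plate's front edge: bar edge (330..575, 222), plate edge (233..682, 343). So the lever is fully closed. The block's rear edge (209) sits just ahead of the bar and square to it. I'll check the depth numerically, then hand in if it fits.

Run:
```python
from h import *
import pickle
c=pickle.load(open('w8.pkl','rb'));q=R.from_quat(c['s']['eef_rot']).as_matrix();e=c['s']['ee_pos']
T=lambda a,b,z:((onz(c,a/2.4+160,b/2.4,z)-e)@q*1000)[:2]
f=T(450,342,.008);rear=T(358,209,.028);bar=T(450,222,.021);print('jig x of block rear (want -10):',rear[0]-f[0]-50,'bar front (want -11.5):',bar[0]-f[0]-50)
if abs(rear[0]-f[0]-40)<4: print(r.close_job())
```

```text
jig x of block rear (want -10): -9.377719295637775 bar front (want -11.5): -12.412384600691809
the job is handed in; nothing more can be done
None
```

The job is handed in at about 22 s of the 72 s allowed; the judge returned no verdict. In the last pictures, the block's rear edge is within about 1 mm of home, the lever is fully closed, and the gripper is clear of everything. The catch was fully back when last seen, before the lever was closed. I kept clear of the bystanders but did not re-measure them.

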